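# Find the free flap of the sorting box and tip it open

## Robot

A 6-joint arm with a two-finger parallel gripper is mounted at the origin on a cart in front of the work surface, level with it; the furniture and walls round the work are solid. World frame = base frame: x ahead of the robot, y to its left, z up, the work surface at z = 0. Lengths are in m, angles in rad, forces in N, time in s.
With the tool pointing down it reaches from about 0.35 to 0.975 m from the base axis. Payload 4.9 kg.
Tool frame: the origin (TCP) lies at the very end of the fingers, on their centre line; the grasp point (between the pads) lies 19 mm behind it; z points along the fingers, y is the line along which they close (so a half turn about z gives the same grasp; the last joint's range is limited). The gripper opens to 85 mm and grips with 20 to 120 N. Pads are 22 mm wide; open, the fingers measure 114 mm over their backs; the gripper's body (76 mm by 85 mm) begins 54 mm behind the grasp point. The pads swing forward as they close: fully open they stand 13 mm farther back than shut.
Start: joints at [1.145, 0.053, 1.613, -0, 1.476, -0.119], TCP at [0.189, 0.596, 0.231] pointing down, gripper open.
Joint ranges: [-3.01, 3.01], [-1.01, 2.22], [0.06, 2.58], [-1.02, 4.17], [0.09, 2.62], [-3.14, 3.14]. Speed limits (rad/s): [2.57, 2.57, 3.14, 3.14, 3.14, 3.14].

## Interface

Orientations are given as [roll, pitch, yaw] about the fixed x, y, z axes, in that order (R = Rz(yaw) Ry(pitch) Rx(roll)).
In Python, from cell import telemetry, viewer, robot gives the robot as it stands.
- The arm moves only by the shell command python3 -m handwheel 'ROWS'. ROWS is text: rows parted by semicolons, each of 5 numbers parted by spaces: the finger opening in mm, from 0 to 85.4, then the shift along the tool's x, y, z each as a share of 0.05 m, from -1 to 1, then the turn about the tool's z as a share of 10 degrees, from -1 to 1. In form: hand tx ty tz turn; .... A call has 1 to 20 rows; each row shifts and turns the commanded pose from where the row before left it, along the tool's axes as they then stand; what a row does not reach is not made up. A row lasts 1/8 s, in which the tool goes at most 62.5 mm and 10.7 degrees, less where a joint would pass 70% of its speed; a pose out of reach is approached as far as the arm can. A call with a number of a shift or a turn outside -1 to 1 is refused whole. A call with a gripper value outside its range is refused whole. The fingers move at their own pace and stop on an object; the grip force is fixed at half the most. Time passes only in rows, so rows that do not move let the fingers close. It gives the time, the measured TCP pose, the force, the opening and the grip force at its end, in the units of the state.
- telemetry.state(): the state, without advancing time (a new reading comes with each control period).
- viewer.snapshot(name): name is "side" or "top" or "wrist"; returns a dict with "pixels" (400x640x3 uint8, blue, green, red), "K" (3x3 intrinsics, pixels), "k1" (the pictures are not rectified: a ray, as slopes to the right and down, at radius r is drawn at 1 + k1 r^2 times it, then the intrinsics apply), "cam_to_world" (4x4, takes a point from camera to world coordinates). Camera axes: x right, y up, looking along -z (the intrinsics and any distortion apply to the point x, -y, -z); pixel columns grow to the right and rows downward; lengths in m; the calibration is good to about 2 mm. A picture is of the moment at which its call begins. There is no depth.
- robot.finish_job(): hands the job in; it is judged then, once.
Trained networks look in the newest picture that a camera, given by its name, has taken for a name from the list of things; names that differ only in an ending like _2 or _b are one class to them, and where a whole thing is asked for, a point or a joint stands for the part that bears it (a point fixed in the world has none). Each returns a list of dicts, best first, with "score" (0 to 1); they miss things now and then, are a little off and sometimes report something else, mostly with a low value. They report only what shows in the picture. A call takes as long as a camera call.
- viewer.recognise(camera, query): "position" ([x, y, z] in m, in world coordinates, good to about 4 mm: the middle of the surface that is visible of it).
- viewer.regions_of(camera, query): "pixels" (400x640 bool, what is visible of it).
The state is a dict: "time": time; "joint_pos": joint angles; "qvel": joint speeds; "joint_efforts": joint torques, N m; "eef_pos": TCP position; "eef_rot": TCP orientation; "ft_force": force on the tool from outside, world axes, zero at the start; "moment": the same for the moment, N m; "grip_width": finger opening in m; "grip_force": force on a finger pad.
Only numpy, scipy, OpenCV 4.12 (cv2) and the standard library are available. Lean on these libraries where they do the work, as an engineer would, in place of code of your own. Each camera call takes 0.05 s, during which the arm holds its last target. There are 200 camera calls.

## Task

Three of the four flaps of the wooden sorting box are propped from below by full canisters; only the one over the empty canister can tip. Press gently with the fingertips on the ribbed ends to find the flap that rocks, then push that one down until it tips over, fully open, and stays open ready for the bench waste. Do not lift or shove any of the things standing on and around the box.

Things in the scene. Friction and masses are not known exactly. Their poses are not given: they have to be found in the camera images.
- sorter: Fixed wooden sorting box, 200 mm deep (x) by 364 wide (y) by 105 high, brass label frames on the front facing the robot. Origin: centre of underside; x to its back, y to its left, z up. On top a row of four like, flush metal flaps, 76 x 130 mm, 6 thick, spaced 88 mm, each in an 80 mm wide opening, a ribbed black strip across its front end; behind them a wooden ledge 52 mm deep with small things on it.
- sorter_ledge (a point): Middle of the ledge's top face, level with the flaps, 105 mm above the table. Under each flap, out of sight, stands a canister: three are full and lidded and their lids' soft rubber knobs prop the flap; one is open and empty. Which one changes every time, and the four flaps look the same from outside.
- flap_1_pad (a point): Middle of the ribbed strip of flap 1 (1 = leftmost from the robot, 4 = rightmost) on its top face, 105 mm above the table when shut; moves with the flap. Strip 64 mm wide, 26 front to back, 2 proud at most. The flap ends 19 mm in front of this point, its opening 22 mm in front; it turns on a cross pin 40 mm behind and 16 mm below this point.
- flap_2_pad (a point): Middle of the ribbed strip of flap 2 (1 = leftmost from the robot, 4 = rightmost) on its top face, 105 mm above the table when shut; moves with the flap. Strip 64 mm wide, 26 front to back, 2 proud at most. The flap ends 19 mm in front of this point, its opening 22 mm in front; it turns on a cross pin 40 mm behind and 16 mm below this point.
- flap_3_pad (a point): Middle of the ribbed strip of flap 3 (1 = leftmost from the robot, 4 = rightmost) on its top face, 105 mm above the table when shut; moves with the flap. Strip 64 mm wide, 26 front to back, 2 proud at most. The flap ends 19 mm in front of this point, its opening 22 mm in front; it turns on a cross pin 40 mm behind and 16 mm below this point.
- flap_4_pad (a point): Middle of the ribbed strip of flap 4 (1 = leftmost from the robot, 4 = rightmost) on its top face, 105 mm above the table when shut; moves with the flap. Strip 64 mm wide, 26 front to back, 2 proud at most. The flap ends 19 mm in front of this point, its opening 22 mm in front; it turns on a cross pin 40 mm behind and 16 mm below this point.
- flap_1 (a joint): Tilt of flap 1 in rad: 0 shut and flush, grows as the ribbed end goes down and the rear rises; stop at 0.90 (fully open). A propped flap gives softly, 0.1 at 10 N. The free one tips under about 1 N; let go below about 0.43 it swings shut, past that it drops open by itself and stays. A fingertip going straight down on the strip passes balance 14 mm down, meets the stop 25 mm down.
- flap_2 (a joint): Tilt of flap 2 in rad: 0 shut and flush, grows as the ribbed end goes down and the rear rises; stop at 0.90 (fully open). A propped flap gives softly, 0.1 at 10 N. The free one tips under about 1 N; let go below about 0.43 it swings shut, past that it drops open by itself and stays. A fingertip going straight down on the strip passes balance 14 mm down, meets the stop 25 mm down.
- flap_3 (a joint): Tilt of flap 3 in rad: 0 shut and flush, grows as the ribbed end goes down and the rear rises; stop at 0.90 (fully open). A propped flap gives softly, 0.1 at 10 N. The free one tips under about 1 N; let go below about 0.43 it swings shut, past that it drops open by itself and stays. A fingertip going straight down on the strip passes balance 14 mm down, meets the stop 25 mm down.
- flap_4 (a joint): Tilt of flap 4 in rad: 0 shut and flush, grows as the ribbed end goes down and the rear rises; stop at 0.90 (fully open). A propped flap gives softly, 0.1 at 10 N. The free one tips under about 1 N; let go below about 0.43 it swings shut, past that it drops open by itself and stays. A fingertip going straight down on the strip passes balance 14 mm down, meets the stop 25 mm down.
- crucible: White crucible, 36 mm wide, 37 mm high, on the ledge. Origin: centre of its underside, z up. To be left alone.
- cork: Large cork, 42 mm wide, 26 mm high, on the ledge. Origin: centre of its underside, z up. To be left alone.
- brass_weight: Small brass weight with a knob, 22 mm wide, 24 mm high, on the ledge. Origin: centre of its underside, z up. To be left alone.
- bottle_cap: Black bottle cap, 31 mm wide, 13 mm high, on the table left of the box. Origin: centre of its underside, z up. To be left alone.
- small_cork: Small cork, 24 mm wide, 24 mm high, on the table left of the box. Origin: centre of its underside, z up. To be left alone.
- cup: White speckled cup, 60 mm wide, 52 mm high, on the table at the far left. Origin: centre of its underside, z up. To be left alone.

How it is judged:
By the outcome, as a careful person would: the job done as asked, in the order asked, and still so for the second after the job is handed in, with the robot touching nothing.
It also fails if it takes over 45 s, if anything falls off the work surface, if the arm or the gripper's body presses on something with over 40 N, if the wrist force passes 120 N, or if a joint passes its speed limit or range.

## Working session

There is one attempt and no reset: what is moved stays moved. The work goes in short steps, Python scripts to look and compute and a shell command to move; the robot and the scene stay as the last step left them, time stands still between calls to the robot, and variables do not carry over. Pictures are saved under pics/ and viewed, at most 10 in all, crops included, and the job is handed in when it is done.

```bash
mkdir -p pics; python3 - <<'E'
from cell import telemetry, viewer, robot
import cv2
s=telemetry.state(); print({k:s[k] for k in("time","eef_pos","eef_rot","ft_force","grip_width")})
for c in("top","side"):
    p=viewer.snapshot(c); cv2.imwrite(f"pics/{c}0.png",p["pixels"])
    for q in("flap_1_pad","sorter","crucible","cork","brass_weight"):
        print(c,q,[(round(d["score"],2),[round(float(v),3) for v in d["position"]]) for d in viewer.recognise(c,q)][:5])
E
```

```text
{'time': 0.0, 'eef_pos': array([0.18849884, 0.59525328, 0.23007418]), 'eef_rot': array([-3.13955838e+00, -2.32405971e-04,  2.83479483e+00]), 'ft_force': array([-0.06163121, -0.36747252,  0.71843326]), 'grip_width': 0.08538519971417863}
top flap_1_pad [(0.73, [0.557, -0.141, 0.104])]
top sorter [(0.98, [0.556, -0.283, 0.104])]
top crucible [(0.67, [0.661, -0.167, 0.12])]
top cork [(0.59, [0.639, -0.269, 0.131]), (0.56, [0.557, -0.139, 0.102])]
top brass_weight [(0.43, [0.63, -0.401, 0.117])]
side flap_1_pad [(0.82, [0.558, -0.145, 0.106])]
side sorter [(0.64, [0.54, -0.337, 0.107])]
side crucible [(0.63, [0.535, -0.32, 0.098]), (0.59, [0.558, -0.143, 0.109]), (0.49, [0.65, -0.167, 0.131])]
side cork [(0.51, [0.638, -0.276, 0.132])]
side brass_weight [(0.41, [0.629, -0.412, 0.123])]
```

View pics/top0.png

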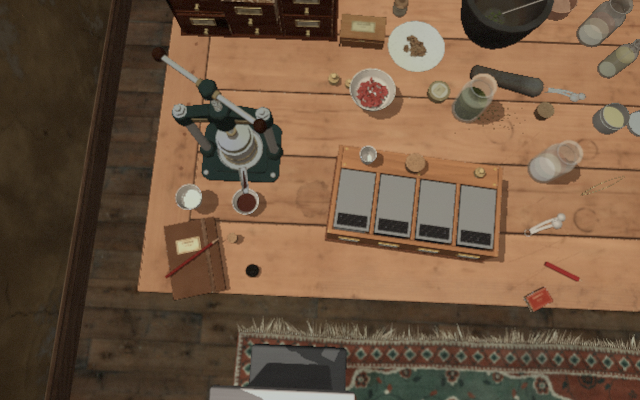

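View pics/side0.png

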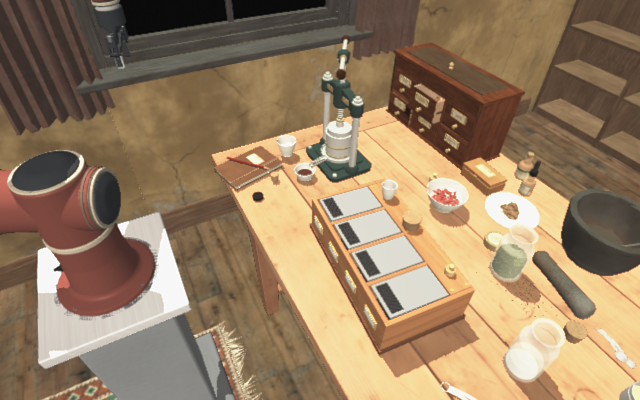

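The top view shows the four black strips at about (352,221), (393,226), (433,233) and (477,239). The ledge things are at (368,155), (415,162) and (480,172). Next I project the strips onto z = 0.105.

```bash
cat >h.py <<'E'
import numpy as np, cv2
def ray(p,uv):
    K=p["K"]; d=np.array([p["k1"],0,0,0,0.])
    n=cv2.undistortPoints(np.array([[uv]],float),K,d)[0,0]
    T=p["cam_to_world"]; return T[:3,3],T[:3,:3]@np.array([n[0],-n[1],-1])
def onplane(p,uv,z):
    o,d=ray(p,uv); return o+d*(z-o[2])/d[2]
E
python3 - <<'E'
from h import *
from cell import telemetry, viewer
p=viewer.snapshot("top"); g=cv2.cvtColor(p["pixels"],cv2.COLOR_BGR2GRAY)
box=np.zeros_like(g); box[195:255,325:505]=1
n,l,st,c=cv2.connectedComponentsWithStats(((g<50)&(box>0)).astype(np.uint8))
P=[]
for i in range(1,n):
    if st[i,4]>100:
        r=cv2.minAreaRect(np.argwhere(l==i)[:,::-1].astype(np.float32)); w=onplane(p,r[0],.106); P.append(w); print(st[i],r[0],r[1],w.round(4))
E
```

```text
[337 213  30  14 277] (351.504638671875, 219.6310272216797) (28.41150665283203, 10.1746826171875) [ 0.5178 -0.1355  0.106 ]
[379 219  29  14 282] (392.5799560546875, 225.4399871826172) (28.42569351196289, 10.323759078979492) [ 0.509  -0.2234  0.106 ]
[420 225  29  14 279] (433.8699951171875, 231.4099884033203) (28.991378784179688, 10.465181350708008) [ 0.4999 -0.3113  0.106 ]
[461 231  29  14 281] (475.0699768066406, 237.00997924804688) (29.557065963745117, 10.18233871459961) [ 0.4917 -0.3984  0.106 ]
```

```bash
python3 -m handwheel '0 0 0 0 -0.6; 0 0 0 0 -0.59; 0 -0.5 -0.87 0 0; 0 -0.5 -0.87 0 0; 0 -0.5 -0.87 0 0; 0 -0.5 -0.87 0 0; 0 -0.5 -0.87 0 0; 0 -0.5 -0.87 0 0; 0 -0.5 -0.87 0 0; 0 -0.5 -0.87 0 0; 0 -0.5 -0.87 0 0; 0 -0.5 -0.87 0 0; 0 -0.5 -0.87 0 0; 0 -0.5 -0.87 0 0; 0 -0.5 -0.87 0 0; 0 -0.5 -0.87 0 0; 0 -0.5 -0.87 0 0; 0 -0.5 -0.87 0 0'; python3 -m handwheel '0 0 0 0 0; 0 0 0 0 0'
```

```text
time: 2.9
eef_pos: [0.5185, -0.1381, 0.2315]
eef_rot: [3.142, 0.001, 3.042]
ft_force: [0.1, -0.2, 0.3]
grip_width: -0.0002
grip_force: 0.0
time: 3.15
eef_pos: [0.5177, -0.136, 0.2312]
eef_rot: [3.141, -0.0, 3.042]
ft_force: [0.6, 0.0, -0.2]
grip_width: 0.0002
grip_force: 0.0
```

```bash
python3 -m handwheel '0 0 0 0.8 0; 0 0 0 0.8 0; 0 0 0 0.74 0; 0 0 0 0 0; 0 0 0 0 0'; for i in 1; do python3 -m handwheel '0 0 0 0.1 0; 0 0 0 0 0; 0 0 0 0 0'; done; python3 -m handwheel '0 0 0 0.06 0; 0 0 0 0 0; 0 0 0 0 0'; python3 -m handwheel '0 0 0 0.04 0; 0 0 0 0 0; 0 0 0 0 0'
```

```text
time: 3.78
eef_pos: [0.5187, -0.1359, 0.1161]
eef_rot: [-3.141, 0.002, 3.044]
ft_force: [1.0, 0.1, -0.3]
grip_width: 0.0
grip_force: 0.0
time: 4.15
eef_pos: [0.5182, -0.1365, 0.11]
eef_rot: [-3.141, 0.001, 3.042]
ft_force: [-0.5, 0.0, -0.8]
grip_width: -0.0003
grip_force: 0.0
time: 4.53
eef_pos: [0.5179, -0.1364, 0.1062]
eef_rot: [3.142, -0.0, 3.042]
ft_force: [-0.1, -0.7, 0.4]
grip_width: 0.0001
grip_force: 0.0
time: 4.9
eef_pos: [0.518, -0.1364, 0.1044]
eef_rot: [-3.142, 0.0, 3.043]
ft_force: [-0.2, -0.6, 0.7]
grip_width: -0.0002
grip_force: 0.3
```

```bash
python3 -m handwheel '0 0 0 0.04 0; 0 0 0 0 0; 0 0 0 0 0'; python3 -m handwheel '0 0 0 0.02 0; 0 0 0 0 0; 0 0 0 0 0'
```

```text
time: 5.28
eef_pos: [0.5179, -0.1364, 0.1022]
eef_rot: [3.142, -0.0, 3.042]
ft_force: [-0.3, 0.2, 0.9]
grip_width: -0.0
grip_force: 0.3
time: 5.65
eef_pos: [0.5179, -0.1364, 0.1013]
eef_rot: [-3.142, -0.0, 3.042]
ft_force: [0.2, 0.3, 0.4]
grip_width: -0.0002
grip_force: 0.3
```

```bash
python3 -m handwheel '0 0 0 0.04 0; 0 0 0 0 0; 0 0 0 0 0'; python3 -m handwheel '0 0 0 0.04 0; 0 0 0 0 0; 0 0 0 0 0'; python3 - <<'E'
from cell import viewer
import cv2
for c in("side",):
    p=viewer.snapshot(c); cv2.imwrite(f"pics/{c}1.png",cv2.resize(p["pixels"][140:360,270:490],None,fx=2.7,fy=2.7))
E
```

```text
time: 6.02
eef_pos: [0.5179, -0.1363, 0.0992]
eef_rot: [3.142, -0.0, 3.042]
ft_force: [0.5, 0.1, 0.9]
grip_width: -0.0004
grip_force: 0.2
time: 6.4
eef_pos: [0.5179, -0.1363, 0.0972]
eef_rot: [3.141, -0.0, 3.043]
ft_force: [-0.5, 0.5, 1.3]
grip_width: 0.0001
grip_force: 0.2
```

View pics/side1.png

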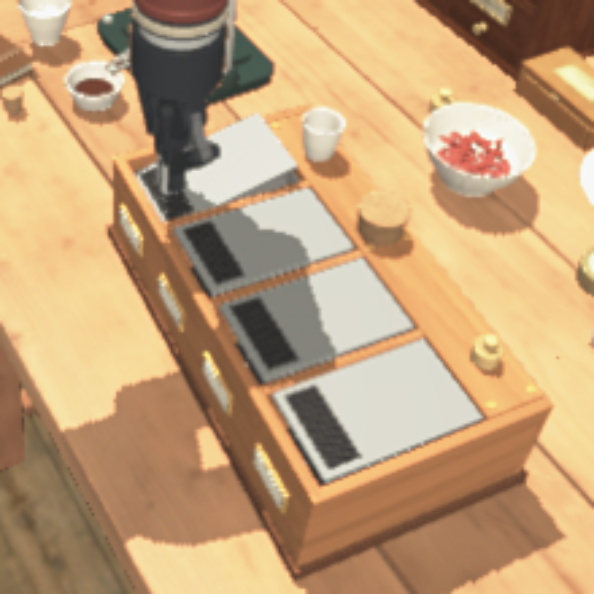

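Flap 1 rocks: its rear is visibly up at (275,150) in the crop, and the force is only about 1 N at 8 mm down. I keep pushing it past balance, close to the stop.

```bash
python3 -m handwheel '0 0 0 0.08 0; 0 0 0 0.08 0; 0 0 0 0.06 0; 0 0 0 0 0; 0 0 0 0 0; 0 0 0 0 0'; python3 -m handwheel '0 0 0 0.04 0; 0 0 0 0 0; 0 0 0 0 0; 0 0 0 0 0'
```

```text
time: 7.2
eef_pos: [0.5181, -0.1364, 0.0865]
eef_rot: [-3.141, 0.0, 3.043]
ft_force: [-0.1, -0.0, 0.5]
grip_width: 0.0001
grip_force: 0.0
time: 7.7
eef_pos: [0.5179, -0.1364, 0.0843]
eef_rot: [-3.142, 0.0, 3.042]
ft_force: [0.6, 0.7, -0.4]
grip_width: 0.0003
grip_force: 0.0
```

Force is gone, so the flap has dropped away by itself. I lift straight up and look.

```bash
python3 -m handwheel '0 0 0 -0.2 0; 0 0 0 -0.4 0; 0 0 0 -0.8 0; 0 0 0 -0.9 0; 0 0.5 0 -0.5 0; 0 0.9 0 0 0; 0 0.4 0 0 0; 0 0 0 0 0; 0 0 0 0 0; 0 0 0 0 0;0 0 0 0 0'; python3 - <<'E'
from cell import viewer
import cv2
p=viewer.snapshot("side"); cv2.imwrite("pics/side2.png",cv2.resize(p["pixels"][140:360,270:490],None,fx=2.7,fy=2.7))
E
```

```text
time: 9.07
eef_pos: [0.4287, -0.1275, 0.2242]
eef_rot: [3.141, -0.0, 3.043]
ft_force: [-0.5, 0.5, 0.0]
grip_width: -0.0001
grip_force: 0.0
```

View pics/side2.png

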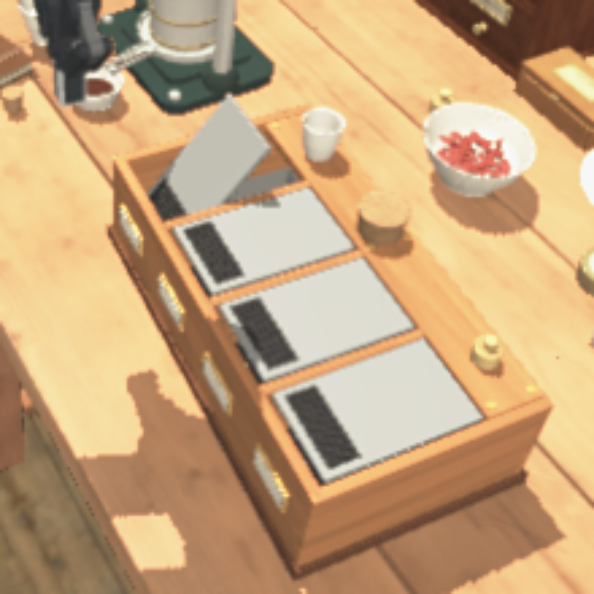

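Flap 1 stands steeply open, with its rear edge at (235,100). The other flaps are shut and the ledge things haven't moved.

```bash
python3 -c "
from cell import robot
print(robot.finish_job())"
```

```text
the job is handed in; nothing more can be done
None
```

Flap 1 (leftmost) was the free one: it rocked under about 1 N, I pushed it past balance and it dropped open and stayed open. The other flaps and the things around the box were untouched, and the job is handed in.

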